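Set the illuminator's iris lever and switch on its lamp

ROBOT

A 6-joint arm with a two-finger parallel gripper is mounted at the origin on the work surface. World frame = base frame: x ahead of the robot, y to its left, z up, the work surface at z = 0. Lengths are in mm, angles in rad, forces in N, time in s.
With the tool pointing down it reaches from about 275 to 750 mm from the base axis. Payload 10.2 kg.
Tool frame: the origin (TCP) lies midway between the tips of the shut fingers; the grasp point (between the pads) lies 19 mm behind it; z points along the fingers, y is the line along which they close (so a half turn about z gives the same grasp; the last joint's range is limited). The gripper opens to 85 mm and grips with 20 to 120 N. Pads are 22 mm wide; open, the fingers measure 114 mm over their backs; the gripper's body (76 mm by 85 mm) begins 54 mm behind the grasp point. The pads swing forward as they close: fully open they stand 13 mm farther back than shut.
Start: joints at [-1.506, 0.313, 1.498, -0, 1.331, -0.223], TCP at [149.005, -503.417, 207.694] pointing down, gripper open.
Joint ranges: [-2.94, 2.94], [-0.97, 2.17], [0.19, 2.56], [-1.23, 4.37], [0.02, 3.11], [-2.88, 2.88]. Speed limits (rad/s): [2.39, 2.39, 3.01, 3.14, 3.14, 3.14].

INTERFACE

Orientations are given as a unit quaternion [w, x, y, z].
In Python, from rig import ctrl gives the robot as it stands.
- The arm moves only by the tool send_rows, never from a script. Its argument "targets" is a list of rows, each a list of 7 numbers: the closure, from -1 (fully open) to 1 (shut), so that 0 is half open, then the shift along the tool's x, y, z in m, then the turn, a rotation vector about the tool's x, y, z in rad. In form: [[claw, dx, dy, dz, ax, ay, az], ...]. A call has exactly 10 rows; each row shifts and turns the commanded pose from where the row before left it, along the tool's axes as they then stand; what a row does not reach is not made up. A row lasts 1/8 s, in which the tool goes at most 62.5 mm and 10.7 degrees, less where a joint would pass 70% of its speed; a pose out of reach is approached as far as the arm can. A call with a gripper value outside its range is refused whole. The fingers move at their own pace and stop on an object; "squeeze" is the grip in N (left out, the last holds). Time passes only in rows, so rows that do not move let the fingers close, or fill a call up. It gives the time, the measured TCP pose, the force, the opening and the grip force at its end, in the units of the state.
- ctrl.sense(): the state, without advancing time (a new reading comes with each control period).
- ctrl.capture(name): name is "side" or "top" or "wrist"; returns a dict with "img" (384x512x3 uint8, red, green, blue), "camera_matrix" (3x3 intrinsics, pixels), "k1" (the pictures are not rectified: a ray, as slopes to the right and down, at radius r is drawn at 1 + k1 r^2 times it, then the intrinsics apply), "R" (3x3) and "t" (3): a world point X has camera coordinates R X + t. Camera axes: x right, y down, z forward; pixel columns grow to the right and rows downward; lengths in mm; the calibration is good to about 2 mm. A picture is of the moment at which its call begins. There is no depth.
- ctrl.finish_job(): hands the job in; it is judged then, once.
Trained networks look in a picture, given as the dict that the camera call returned (one of the last four; its "shot" number tells which), for a name from the list of things; names that differ only in an ending like _2 or _b are one class to them, and where a whole thing is asked for, a point or a joint stands for the part that bears it (a point fixed in the world has none). Each returns a list of dicts, best first, with "score" (0 to 1); they miss things now and then, are a little off and sometimes report something else, mostly with a low value. They report only what shows in the picture. A call takes as long as a camera call. They do not tell look-alikes from the thing itself.
- ctrl.boxes_of(query, picture): "extent" ([left, top, width, height] in pixels, round what is visible of it).
- ctrl.landmark_of(query, picture): "point" ([column, row] in pixels: a listed point, or the origin of a listed thing).
The state is a dict: "time_s": time; "joints": joint angles; "dq": joint speeds; "tau": joint torques, N m; "eef_pos": TCP position; "ee_rot": TCP orientation; "force": force on the tool from outside, world axes, zero at the start; "wrist_torque": the same for the moment, N m; "grip_width": opening from 0.0 (shut) to 1.0 (fully open); "grip_force": force on a finger pad.
Only numpy, scipy, OpenCV 4.12 (cv2) and the standard library are available. Lean on these libraries where they do the work, as an engineer would, in place of code of your own. Each camera call takes 0.05 s, during which the arm holds its last target. There are 200 camera calls.

TASK

Get the slide illuminator ready for viewing: with closed fingertips gently push the red post of the iris lever round its arc until the lever stands centred over the purple index tab on the scale, and then, with the lever left there, press the green lamp button fully down and let it come up. Only push and press: pinch, lift or carry nothing, do not shift the purple tab, and leave the timer's yellow button and the other things on the bench where they are.

Things in the scene. Friction and masses are not known exactly. Their poses are not given: they have to be found in the camera images.
- iris (a joint): the ring with its lever on the slide illuminator, a hinge about the vertical axis through point ring_centre; rad, -1.2 to 1.2 between its end stops, growing counter-clockwise seen from above. At 0 the lever points along the illuminator's own -x. It moves stiffly (about 0.8 N sideways at the red post; over 20 N from the fingers, as in a pinch, is rough handling) and stays where it is left. It always starts clockwise of the purple tab, in the -1.15 to -0.6 part
- illuminator: fixed round white illuminator housing, 180 mm across (188 mm at the foot), 50 mm high, a 30 mm high lamp head at its back (own +x) reaching 120 mm from the axis; origin at the centre of its underside on the table, z up. The black ring (120 mm across, top at 59 mm) turns on top of it; black scale marks every 0.2 rad lie on the white top round it, on the own -x side
- ring_centre (a point): point on the ring's vertical turning axis, at the ring's top, 59 mm above the table; its axes are the housing's
- lever_post (a point): on the axis of the upright red post at the lever's outer end: round, 12 mm diameter, from 55 to 100 mm above the table, 110 mm from the turning axis (beyond the housing's rim); this point is 15 mm below its top. A flat steel bar 5 mm wide, 55 to 60 mm above the table, joins the post to the ring and serves as pointer
- pointer (a point): point on the middle of the lever's steel bar, 80 mm from the turning axis: what is read against the scale
- mark (a point): middle of the purple index tab, 80 mm from the turning axis, on the scale: 10 mm wide along the arc, 30 mm long radially, 2.5 mm thick (top 52.5 mm above the table), folded down over the rim. It is clipped on the scale and is to stay; the lever's bar passes over it without touching
- lamp_button (a joint): travel of the green lamp push button, m: 0 up, 0.006 fully down; springs back, about 4 N to push fully down
- lamp_button_top (a point): centre of the top of the green lamp button (round, 30 mm across, its top 40 mm above the table, in a black collar), on a fixed grey box 80 x 90 x 22 mm, to the left or right of the illuminator; pressed straight down
- timer_button (a joint): travel of the yellow button on the bench timer, m, 0 up, 0.006 down: a bystander, not to be pressed
- timer: fixed blue bench timer 80 x 90 x 22 mm with a yellow button of the same make as the green one, on the other side of the illuminator; origin at the centre of its underside
- tube_rack: bystander: clear rack of capped sample tubes, 60 x 120 x 90 mm; origin at the centre of its underside
- specimen_jar: bystander: clear jar with orange cap, 60 mm across, 65 mm high; origin at the centre of its underside
- reagent: bystander: amber bottle with blue cap, 44 mm across, 85 mm high; origin at the centre of its underside
- cup: bystander: white cup, 72 mm across, 85 mm high; origin at the centre of its underside
- slide_box: bystander: blue and white slide box 85 x 70 x 33 mm; origin at the centre of its underside
- dish: bystander: round covered dish, 94 mm across, 18 mm high; origin at the centre of its underside
Not all that is in view belongs to the job. What is shaped like the part that bears lamp_button but turquoise is not meant.

How it is judged:
By the outcome, as a careful person would: the job done as asked, in the order asked, and still so for the second after the job is handed in, with the robot touching nothing.
It also fails if it takes over 64 s, if anything falls off the work surface, if the arm or the gripper's body presses on something with over 40 N, if the wrist force passes 120 N, or if a joint passes its speed limit or range.

## Working session

There is one attempt and no reset: what is moved stays moved. The work goes in short steps, Python scripts to look and compute and a tool call to move; the robot and the scene stay as the last step left them, time stands still between calls to the robot, and variables do not carry over. Pictures are saved under pics/ and viewed, at most 10 in all, crops included, and the job is handed in when it is done.

Besides the shell and the picture viewer there is one more tool, called after "Request:" by a JSON object that holds its "fn" and its "kwargs", one argument or row to a line. send_rows: Moves the arm, as the interface text tells. Its arguments: {"type":"object","properties":{"targets":{"type":"array"},"squeeze":{"type":"number"}},"required":["targets"]}

```bash
mkdir -p pics; cat > h.py <<'E'
import numpy as np, cv2
from rig import ctrl
def ray(c,uv):
    K=np.array(c["camera_matrix"]);k=c["k1"]
    p=cv2.undistortPoints(np.array([[uv]],float),K,np.array([k,0,0,0,0.]))[0,0]
    R=np.array(c["R"]);t=np.array(c["t"])
    return -R.T@t, R.T@np.array([p[0],p[1],1])
def at_z(c,uv,z):
    o,d=ray(c,uv);return o+d*(z-o[2])/d[2]
def proj(c,X):
    r,_=cv2.Rodrigues(np.array(c["R"],float))
    return cv2.projectPoints(np.array(X,float).reshape(-1,1,3),r,np.array(c["t"],float),np.array(c["camera_matrix"],float),np.array([c["k1"],0,0,0,0.]))[0][:,0]
def save(c,n): cv2.imwrite("pics/"+n,c["img"][:,:,::-1])
E
python3 - <<'E'
from h import *
Z=dict(ring_centre=59,lever_post=85,pointer=60,mark=52.5,lamp_button_top=40,illuminator=0,timer=0)
ims=[]
for n in ["top","side"]:
    c=ctrl.capture(n); ims.append(c["img"])
    for q in Z:
        for d in ctrl.landmark_of(q,c)[:3]:
            print(n,q,np.round(d["point"]),round(d["score"],2),np.round(at_z(c,d["point"],Z[q]),1))
    print(np.round(-np.array(c["R"]).T@c["t"]))
v=np.vstack(ims)
save({"img":ims[0]},"top.png");save({"img":ims[1]},"side.png")
s=ctrl.sense();print(s["time_s"],s["ee_rot"],s["eef_pos"])
E
```

```text
top ring_centre [299. 201.] 0.89 [556.7 -44.2  59. ]
top lever_post [270. 226.] 0.93 [475.   55.5  85. ]
top lever_post [332. 252.] 0.23 [ 385.4 -146.9   85. ]
top pointer [279. 220.] 0.96 [494.1  23.5  60. ]
top mark [294. 227.] 0.42 [470.6 -26.5  52.5]
top lamp_button_top [144. 260.] 0.53 [375.3 483.9  40. ]
top lamp_button_top [208. 218.] 0.49 [510.4 265.7  40. ]
top illuminator [293. 202.] 0.67 [556.7 -28.    0. ]
top timer [371. 208.] 0.83 [ 526.9 -300.6    0. ]
[ 461.   88. 1640.]
side ring_centre [283. 186.] 0.7 [549.8 -41.   59. ]
side pointer [288. 200.] 0.68 [502.6  26.4  60. ]
side mark [307. 194.] 0.39 [466.7 -40.4  52.5]
side lamp_button_top [322. 164.] 0.64 [ 491.5 -252.9   40. ]
side lamp_button_top [254. 248.] 0.52 [505.8 253.   40. ]
side lamp_button_top [260. 322.] 0.4 [376.3 482.2  40. ]
side illuminator [282. 200.] 0.71 [554.3 -42.3   0. ]
side timer [320. 163.] 0.88 [ 524.6 -320.2    0. ]
side timer [290. 200.] 0.39 [532.  -57.7   0. ]
side timer [189. 244.] 0.39 [709.6 276.5   0. ]
[  23. 1178.  932.]
0.8 [ 2.10769062e-05  9.89664843e-01  1.43399781e-01 -3.47221590e-06] [ 149.00279601 -503.43082889  207.69847267]
```

View pics/top.png

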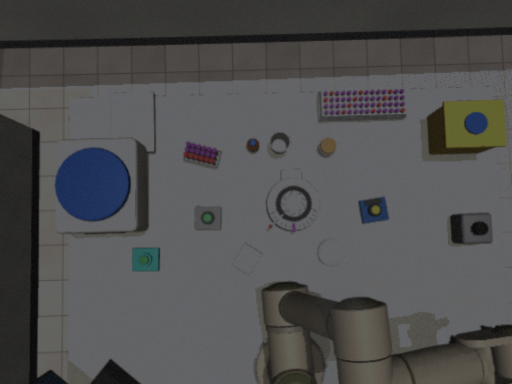

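View pics/side.png

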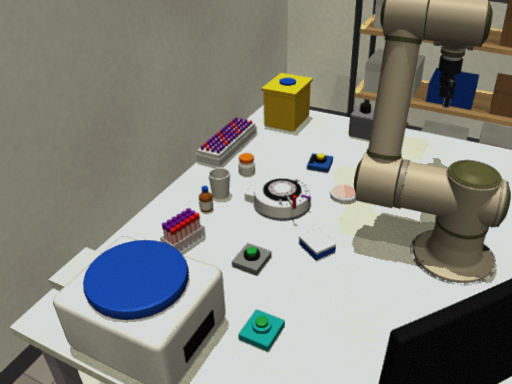

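Candidates for the green button, in the top picture:
- (208,218): green button on the grey box, about (510,266) mm. This fits the description.
- (144,260): turquoise look-alike, rejected.
- (375,210): yellow timer button on the blue box, rejected.

The red post is at about (270,226), the purple tab at (294,228) and the ring at (294,203). Next I move the wrist over the illuminator for a closer look.

Request:
{"fn": "send_rows", "kwargs": {
  "targets": [
    [1, 0.042, -0.038, -0.015, 0, 0, 0],
    [1, 0.042, -0.038, -0.015, 0, 0, 0],
    [1, 0.042, -0.038, -0.015, 0, 0, 0],
    [1, 0.042, -0.038, -0.015, 0, 0, 0],
    [1, 0.042, -0.038, -0.015, 0, 0, 0],
    [1, 0.042, -0.038, -0.015, 0, 0, 0],
    [1, 0.042, -0.038, -0.015, 0, 0, 0],
    [1, 0.042, -0.038, -0.015, 0, 0, 0],
    [1, 0.042, -0.038, -0.015, 0, 0, 0],
    [1, 0.042, -0.038, -0.015, 0, 0, 0]
  ]
}}

```text
time_s: 2.05
eef_pos: [444.5, -18.0, 358.4]
ee_rot: [0.0, 0.99, 0.143, 0.0]
force: [1.3, -0.3, 0.4]
grip_width: 0.002
grip_force: 0.0
```

```bash
cat > look.py <<'E'
from h import *
import sys
Z=dict(ring_centre=59,lever_post=85,pointer=60,mark=52.5,lamp_button_top=40)
s=ctrl.sense();print(s["time_s"],np.round(s["eef_pos"],1),np.round(s["ee_rot"],3),np.round(s["force"],1),s["grip_width"],np.round(s["joints"],2))
for n in sys.argv[2:]:
    c=ctrl.capture(n); save(c,sys.argv[1]+n+".png")
    print(n,np.round(-np.array(c["R"]).T@c["t"]))
    P={}
    for q in Z:
        for d in ctrl.landmark_of(q,c)[:2]:
            X=at_z(c,d["point"],Z[q]); P.setdefault(q,X)
            print(n,q,np.round(d["point"],1),round(d["score"],2),np.round(X,1))
    if "ring_centre" in P:
        for q in ("lever_post","pointer","mark"):
            if q in P: v=P[q]-P["ring_centre"];print(q,"ang",np.degrees(np.arctan2(v[1],v[0])),"r",np.hypot(*v[:2]))
E
python3 look.py a wrist
```

```text
2.05 [444.5 -18.  358.4] [0.    0.99  0.143 0.   ] [ 1.3 -0.3  0.4] 0.0020210399897292743 [-0.3   0.07  1.41 -0.    1.66  0.98]
wrist [510.   1. 524.]
wrist ring_centre [286.5  83.8] 0.79 [548.1 -27.8  59. ]
wrist lever_post [217.  119.9] 0.75 [472.7  52.4  85. ]
wrist pointer [237.8 104.8] 0.75 [500.1  31.6  60. ]
wrist pointer [90.  51.6] 0.42 [510.7 249.5  60. ]
wrist mark [218.5 117.9] 0.65 [473.4  54.8  52.5]
wrist lamp_button_top [86.4 52.5] 0.66 [508.1 265.1  40. ]
lever_post ang 133.2247957071319 r 110.11381559887847
pointer ang 128.9678951962293 r 76.35525067407914
mark ang 132.1224865987917 r 111.36272706997191
```

View pics/awrist.png

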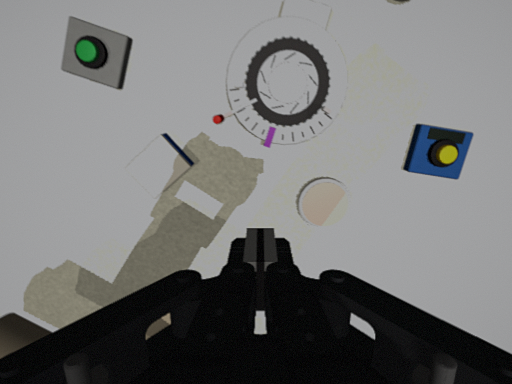

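The wrist picture shows the green button on the grey box at (88,50), the ring at about (288,82), the red post top at (218,119) and the purple tab at (269,137). I'll refine these by colour.

```bash
cat > meas.py <<'E'
from h import *
import sys
def blob(m):
    n,l,s,c=cv2.connectedComponentsWithStats(m.astype(np.uint8));
    i=1+np.argmax(s[1:,4]);return l==i,c[i],s[i,4]
def measure(n,roi_c=(552,-30)):
    c=ctrl.capture(n);im=c["img"];hsv=cv2.cvtColor(im,cv2.COLOR_RGB2HSV).astype(int);H,S,V=hsv[...,0],hsv[...,1],hsv[...,2]
    a=np.linspace(0,2*np.pi,60)
    roi=np.zeros(H.shape,np.uint8)
    hull=cv2.convexHull(proj(c,[[roi_c[0]+135*np.cos(t),roi_c[1]+135*np.sin(t),60] for t in a]).astype(np.int32))
    cv2.fillPoly(roi,[hull],1);roi=roi>0
    red=roi&((H<8)|(H>172))&(S>130)&(V>60);pur=roi&(H>135)&(H<160)&(S>100)
    out={"c":c}
    # ring: dark pixels within 70mm of guess, outer hull -> world plane circle fit
    r2=np.zeros(H.shape,np.uint8);cv2.fillPoly(r2,[cv2.convexHull(proj(c,[[roi_c[0]+68*np.cos(t),roi_c[1]+68*np.sin(t),59] for t in a]).astype(np.int32))],1)
    dk=cv2.morphologyEx(((V<75)&(r2>0)).astype(np.uint8),cv2.MORPH_OPEN,np.ones((4,4)))
    m,_,ar=blob(dk>0)
    ct=cv2.convexHull(np.argwhere(m)[:,::-1].astype(np.int32))[:,0]
    W=np.array([at_z(c,p,59)[:2] for p in ct],np.float32)
    (cx,cy),r=cv2.minEnclosingCircle(W);out["ring"]=np.array([cx,cy]);print(n,"ring",cx,cy,r)
    m,ce,ar=blob(pur);px=np.argwhere(m)[:,::-1]
    W=np.array([at_z(c,p,52.5)[:2] for p in px]);d=np.hypot(*(W-out["ring"]).T)
    k=d<88;w=W[k].mean(0);out["mark"]=w
    v=w-out["ring"];print("mark",np.round(w,1),"ang",np.degrees(np.arctan2(v[1],v[0])),"r",np.hypot(*v),"rng",d.min(),d.max())
    m,ce,ar=blob(red);out["red"]=m;print("red px",ce,ar)
    p=at_z(c,ce,100)[:2];v=p-out["ring"];print("post(z100)",np.round(p,1),"ang",np.degrees(np.arctan2(v[1],v[0])),"r",np.hypot(*v))
    g=(H>45)&(H<85)&(S>120)&(V>60)
    try:
        for X in [at_z(c,blob(g)[1],40)]: print("green",np.round(X,1),blob(g)[1])
    except Exception: pass
    return out
if __name__=="__main__":
    for n in sys.argv[1:]:
        try: measure(n)
        except Exception as e: print(n,"fail",e)
E
python3 meas.py wrist top
```

```text
wrist ring 548.3904418945312 -31.04531478881836 60.40416717529297
mark [471.9 -27.7] ang 177.49350690481361 r 76.52688718753608 rng 65.52876889674121 95.50981304230332
red px [215.85714286 118.375     ] 56
post(z100) [474.2  50. ] ang 132.4457250315902 r 109.87109827431159
green [510.2 265.3  40. ] [84.4132948  49.49421965]
top ring 541.9736938476562 -29.986154556274414 64.07081604003906
top fail attempt to get argmax of an empty sequence
```

Request:
{"fn": "send_rows", "kwargs": {
  "targets": [
    [1, 0.02, -0.017, 0.04, 0, 0, 0],
    [1, 0.02, -0.017, 0.04, 0, 0, 0],
    [1, 0.02, -0.017, 0.04, 0, 0, 0],
    [1, 0.02, -0.017, 0.04, 0, 0, 0],
    [1, 0.008, -0.008, 0.04, 0, 0, 0],
    [1, 0, 0, 0, 0, 0, -0.15],
    [1, 0, 0, 0, 0, 0, -0.15],
    [1, 0, 0, 0, 0, 0, -0.15],
    [1, 0, 0, 0.045, 0, 0, 0],
    [1, 0, 0, 0.04, 0, 0, 0]
  ]
}}

```text
time_s: 3.7
eef_pos: [506.5, 76.9, 71.7]
ee_rot: [0.0, 0.933, 0.36, 0.0]
force: [0.5, -0.7, 0.3]
grip_width: -0.0
grip_force: 0.0
```

```bash
cat > st.py <<'E'
from h import *
from scipy.spatial.transform import Rotation as Ro
s=ctrl.sense();q=s["ee_rot"];M=Ro.from_quat([*q[1:],q[0]]).as_matrix()
p=np.array(s["eef_pos"]);rc=np.array([548.4,-31.0]);v=p[:2]-rc
print(s["time_s"],np.round(p,1),"yaw",np.degrees(np.arctan2(M[1,0],M[0,0])),"tilt",np.round(M[:,2],3),"F",np.round(s["force"],2),"polar",np.hypot(*v),np.degrees(np.arctan2(v[1],v[0])),np.round(s["joints"],2))
E
python3 st.py; python3 meas.py wrist
```

```text
3.7 [506.5  76.9  71.7] yaw 42.16116981637432 tilt [ 0. -0. -1.] F [ 0.49 -0.67  0.29] polar 115.70238230072019 111.21033373210828 [-0.08  0.44  1.71 -0.    1.    0.76]
wrist ring 549.2216796875 -31.46725082397461 67.05921173095703
mark [479.6   5.8] ang 151.85426258800987 r 78.93694834511292 rng 78.52252531158749 79.36428412071295
red px [259.44347826 316.74782609] 115
post(z100) [476.8  50.1] ang 131.58959353776908 r 109.12416491508955
green [504.2 260.1  40. ] [22.19441069  9.17861482]
```

Request:
{"fn": "send_rows", "kwargs": {
  "targets": [
    [1, -0.01, -0.001, 0, 0, 0, 0],
    [1, -0.01, -0.001, 0, 0, 0, 0],
    [1, -0.004, 0, 0, 0, 0, 0],
    [1, -0.0066, -0.0008, 0, 0, 0, -0.06],
    [1, -0.0066, -0.0008, 0, 0, 0, -0.06],
    [1, -0.0066, -0.0008, 0, 0, 0, -0.06],
    [1, -0.0066, -0.0008, 0, 0, 0, -0.06],
    [1, -0.0066, -0.0008, 0, 0, 0, -0.06],
    [1, -0.0066, -0.0008, 0, 0, 0, -0.06],
    [1, 0, 0, 0, 0, 0, 0]
  ]
}}

```text
time_s: 5.0
eef_pos: [459.4, 35.4, 73.6]
ee_rot: [0.001, 0.853, 0.521, 0.001]
force: [0.1, -1.1, 0.6]
grip_width: 0.002
grip_force: 0.2
```

```bash
python3 st.py; python3 meas.py wrist top side
```

```text
5.0 [459.4  35.4  73.6] yaw 62.83351266971625 tilt [ 0.002 -0.    -1.   ] F [ 0.09 -1.05  0.56] polar 111.0484074001171 143.2532297660196 [-0.18  0.34  1.86  0.    0.95  0.3 ]
wrist ring 546.2269897460938 -31.90775489807129 65.96268463134766
mark [472.6 -23.2] ang 173.24324299403168 r 74.13427527634495 rng 69.24426613120313 79.02035615884063
wrist fail attempt to get argmax of an empty sequence
top ring 543.7162475585938 -29.03179359436035 62.949310302734375
top fail attempt to get argmax of an empty sequence
side ring 507.6689453125 -48.319766998291016 46.80830001831055
mark [453.8 -20.7] ang 152.8618821291414 r 60.50761301123601 rng 53.654012113195805 70.02721533247056
red px [304.96875 199.40625] 32
post(z100) [437.1  55.1] ang 124.3027106572015 r 125.18791955273257
green [373.7 480.7  40. ] [261.28148148 321.42962963]
```

Request:
{"fn": "send_rows", "kwargs": {
  "targets": [
    [1, -0.0066, -0.0008, 0, 0, 0, -0.06],
    [1, -0.0066, -0.0008, 0, 0, 0, -0.06],
    [1, -0.0066, -0.0008, 0, 0, 0, -0.06],
    [1, -0.0066, -0.0008, 0, 0, 0, -0.06],
    [1, -0.0066, -0.0008, 0, 0, 0, -0.06],
    [1, -0.0066, -0.0008, 0, 0, 0, -0.06],
    [1, 0, 0, 0, 0, 0, 0],
    [1, 0.02, 0, 0, 0, 0, 0],
    [1, 0, 0, -0.06, 0, 0, 0],
    [1, 0, 0, -0.06, 0, 0, 0]
  ]
}}

```text
time_s: 6.4
eef_pos: [443.8, 20.4, 194.1]
ee_rot: [-0.001, 0.746, 0.666, -0.0]
force: [0.1, -0.4, -0.3]
grip_width: 0.002
grip_force: 0.0
```

```bash
python3 st.py; python3 meas.py wrist; python3 look.py b wrist
```

```text
6.4 [443.8  20.4 194.1] yaw 83.45085104530571 tilt [-0.001  0.    -1.   ] F [ 0.07 -0.39 -0.31] polar 116.56140153391496 153.82616923300515 [-0.22  0.15  1.74 -0.    1.25 -0.1 ]
wrist ring 548.06640625 -30.599153518676758 62.75784683227539
mark [470.8 -29.7] ang 179.31499116955646 r 77.28780033190512 rng 65.37866461080398 95.38947791688418
red px [261.         223.73170732] 82
post(z100) [440.1 -15.9] ang 172.25298621145302 r 108.98186761563237
6.45 [446.9  19.8 201.9] [0.005 0.746 0.666 0.003] [ 1.6 -0.   9.3] -0.0019753459214125217 [-0.22  0.14  1.73 -0.    1.26 -0.1 ]
wrist [452.  88. 367.]
wrist ring_centre [355.9 203.8] 0.93 [545.9 -25.8  59. ]
wrist lever_post [257.  215.1] 0.62 [440.8 -16.5  85. ]
wrist mark [286.5 213.3] 0.53 [471.8 -30.3  52.5]
lever_post ang 174.9403231040084 r 105.49386826733733
mark ang -176.5592357975245 r 74.25351010692415
```

View pics/bwrist.png

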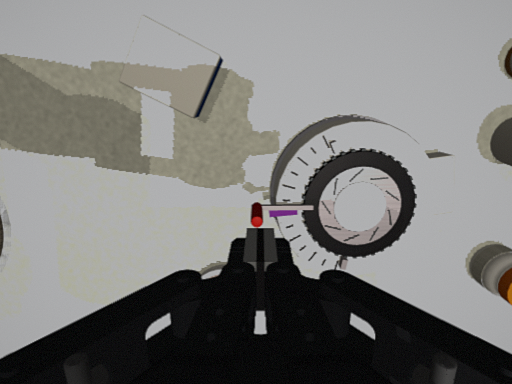

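The lever bar at (285,208) has reached the edge of the purple tab at (285,213), a few degrees short of centre. I'll put the camera above the scale and measure with the arm still.

Request:
{"fn": "send_rows", "kwargs": {
  "targets": [
    [1, 0, 0, -0.05, 0, 0, 0],
    [1, -0.03, 0.01, -0.03, 0, 0, 0],
    [1, -0.03, 0.01, -0.02, 0, 0, 0],
    [1, -0.03, 0.01, 0, 0, 0, 0],
    [1, -0.02, 0.01, 0, 0, 0, 0],
    [1, 0, 0, 0, 0, 0, 0],
    [1, 0, 0, 0, 0, 0, 0],
    [1, 0, 0, 0, 0, 0, 0],
    [1, 0, 0, 0, 0, 0, 0],
    [1, 0, 0, 0, 0, 0, 0]
  ]
}}

```text
time_s: 8.0
eef_pos: [471.5, -93.7, 292.8]
ee_rot: [0.0, 0.746, 0.666, 0.0]
force: [1.3, 0.2, 0.1]
grip_width: -0.002
grip_force: 0.0
```

```bash
python3 st.py; cat > fin.py <<'E'
from meas import *
import sys
o=measure("wrist");c=o["c"]
# overlay predicted geometry & rectified polar view around ring
rc=o["ring"]
xs=np.linspace(-125,-55,280); ys=np.linspace(45,-45,360)
def rect(z):
    g=np.array([[[rc[0]+x,rc[1]+y,z] for y in ys] for x in xs[::-1]])
    p=proj(c,g.reshape(-1,3)).reshape(280,360,2).astype(np.float32)
    return cv2.remap(c["img"],p[...,0],p[...,1],cv2.INTER_LINEAR)
cv2.imwrite("pics/"+sys.argv[1],cv2.resize(np.vstack([rect(52.5),rect(60)]),None,fx=1,fy=1)[:,:,::-1])
E
python3 fin.py r1.png
```

```text
8.0 [471.5 -93.7 292.8] yaw 83.54535899734434 tilt [ 0. -0. -1.] F [1.3  0.19 0.09] polar 99.18061248864211 -140.79448175732352 [-0.44  0.16  1.47  0.    1.51 -0.33]
wrist ring 550.254150390625 -30.768529891967773 60.50517272949219
mark [472.3 -28.4] ang 178.2308206900325 r 78.00892402726407 rng 67.80981726192738 97.17165098825335
red px [225.3253012  100.77108434] 83
post(z100) [440.5 -17.9] ang 173.28970567590002 r 110.52809189939792
```

View pics/r1.png

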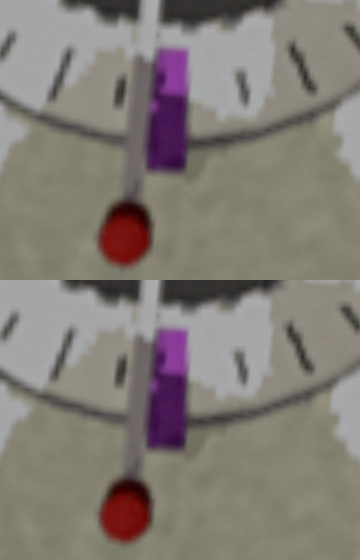

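Tab centre is at about 178.0° and the lever at about 173.2°. It needs about 4.7° more, or roughly 9 mm at the post.

Request:
{"fn": "send_rows", "kwargs": {
  "targets": [
    [1, 0.026, -0.01, 0, 0, 0, 0],
    [1, 0.026, -0.01, 0, 0, 0, 0],
    [1, 0.026, -0.01, 0, 0, 0, 0],
    [1, 0.026, -0.01, 0, 0, 0, -0.082],
    [1, 0, 0, 0.055, 0, 0, 0],
    [1, 0, 0, 0.055, 0, 0, 0],
    [1, 0, 0, 0.055, 0, 0, 0],
    [1, 0, 0, 0.055, 0, 0, 0],
    [1, 0, 0, 0, 0, 0, 0],
    [1, 0, 0, 0, 0, 0, 0]
  ]
}}

```text
time_s: 9.3
eef_pos: [444.8, 13.6, 74.7]
ee_rot: [0.001, 0.718, 0.696, 0.001]
force: [-0.0, 0.0, 0.4]
grip_width: 0.001
grip_force: 0.0
```

```bash
python3 st.py
```

```text
9.3 [444.8  13.6  74.7] yaw 88.22851661868019 tilt [ 0.003 -0.001 -1.   ] F [-0.05  0.03  0.44] polar 112.81068215813042 156.69625088209156 [-0.23  0.3   1.9   0.    0.94 -0.2 ]
```

Push 22 mm to y ≈ -8.5, then back off and up.

Request:
{"fn": "send_rows", "kwargs": {
  "targets": [
    [1, -0.01, -0.001, 0, 0, 0, 0],
    [1, -0.004, 0, 0, 0, 0, 0],
    [1, -0.004, 0, 0, 0, 0, 0],
    [1, -0.003, 0, 0, 0, 0, 0],
    [1, -0.001, 0, 0, 0, 0, 0],
    [1, 0, 0, 0, 0, 0, 0],
    [1, 0, 0, 0, 0, 0, 0],
    [1, 0, 0, 0, 0, 0, 0],
    [1, 0, 0, 0, 0, 0, 0],
    [1, 0, 0, 0, 0, 0, 0]
  ]
}}

```text
time_s: 10.55
eef_pos: [441.8, -8.1, 72.7]
ee_rot: [-0.0, 0.718, 0.696, -0.0]
force: [-0.1, -0.5, 0.3]
grip_width: -0.002
grip_force: 0.0
```

```bash
python3 st.py
```

```text
10.55 [441.8  -8.1  72.7] yaw 88.22804177763682 tilt [-0.  0. -1.] F [-0.13 -0.46  0.29] polar 109.00280664809418 167.84801326028156 [-0.28  0.3   1.91 -0.    0.93 -0.25]
```

Request:
{"fn": "send_rows", "kwargs": {
  "targets": [
    [1, 0.02, 0, 0, 0, 0, 0],
    [1, 0, 0, -0.05, 0, 0, 0],
    [1, 0, 0, -0.055, 0, 0, 0],
    [1, 0, 0, -0.055, 0, 0, 0],
    [1, -0.03, 0.01, -0.055, 0, 0, 0],
    [1, -0.04, 0.01, 0, 0, 0, 0],
    [1, -0.04, 0.01, 0, 0, 0, 0],
    [1, 0, 0, 0, 0, 0, 0],
    [1, 0, 0, 0, 0, 0, 0],
    [1, 0, 0, 0, 0, 0, 0]
  ]
}}

```text
time_s: 11.8
eef_pos: [468.9, -97.7, 287.0]
ee_rot: [0.0, 0.718, 0.696, 0.0]
force: [-0.3, -0.8, 0.1]
grip_width: 0.003
grip_force: 0.0
```

```bash
python3 st.py;python3 fin.py r2.png
```

```text
11.8 [468.9 -97.7 287. ] yaw 88.2909333008088 tilt [ 0. -0. -1.] F [-0.27 -0.81  0.07] polar 103.80673543879578 -140.01986927632106 [-0.45  0.16  1.48  0.    1.5  -0.42]
wrist ring 550.1688842773438 -30.469343185424805 60.58749008178711
mark [472.4 -30.9] ang -179.7157229209703 r 77.75701244427904 rng 68.40018287318482 96.1632424773082
red px [232.29268293 101.43902439] 82
post(z100) [439.9 -25.6] ang 177.48677485755144 r 110.4037905643669
```

View pics/r2.png

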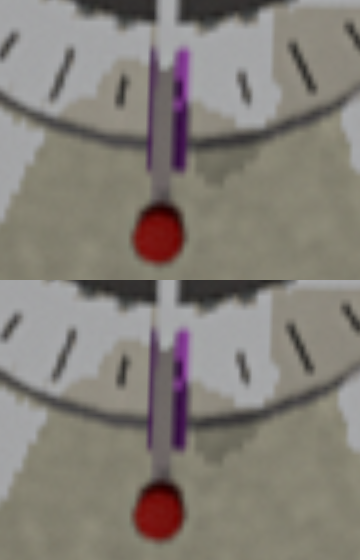

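The bar now lies over the tab with purple on both sides, more on the right (cols 175-188) than on the left (148-152). I'll quantify the difference.

```bash
cat > prec.py <<'E'
from meas import *
# polar unwrap at plane z: columns = angle deg, rows = radius
def run(view="wrist"):
    o=measure(view);c=o["c"];rc=o["ring"]
    A=np.arange(168,188,0.05)
    def prof(z,rs):
        g=np.array([[[rc[0]+r*np.cos(np.radians(a)),rc[1]+r*np.sin(np.radians(a)),z] for a in A] for r in rs])
        p=proj(c,g.reshape(-1,3)).reshape(len(rs),len(A),2).astype(np.float32)
        return cv2.remap(c["img"],p[...,0],p[...,1],cv2.INTER_CUBIC).astype(float)
    for lo,hi in((68,75),(75,82),(82,88)):
        t=prof(52.5,np.linspace(lo,hi,12)); pu=(t[...,0]+t[...,2])/2-t[...,1]; pu=pu.mean(0)
        on=A[pu>0.5*pu.max()]
        b=prof(59.5,np.linspace(lo,hi,12)); q=((b[...,0]+b[...,2])/2-b[...,1]).mean(0)
        onb=A[q>0.5*q.max()]
        i=np.argmax(np.diff(onb)) if len(onb)>1 else 0
        print("r",lo,hi,"tab",on.min(),on.max(),"mid",(on.min()+on.max())/2,"bar gap(z59.5)",onb[i],onb[i+1],"mid",(onb[i]+onb[i+1])/2)
run()
E
python3 prec.py
```

```text
wrist ring 550.2041015625 -30.34395408630371 60.713260650634766
mark [472.3 -30.9] ang -179.55851198944526 r 77.90769543916501 rng 68.39862516456903 96.16337089228966
red px [232.25925926 101.38271605] 81
post(z100) [439.9 -25.6] ang 177.54700557152987 r 110.4350011696564
r 68 75 tab 179.35000000000258 181.80000000000314 mid 180.57500000000286 bar gap(z59.5) 179.35000000000258 179.4000000000026 mid 179.3750000000026
r 75 82 tab 179.35000000000258 181.6500000000031 mid 180.50000000000284 bar gap(z59.5) 179.35000000000258 179.4000000000026 mid 179.3750000000026
r 82 88 tab 175.0500000000016 181.250000000003 mid 178.1500000000023 bar gap(z59.5) 175.40000000000168 179.25000000000256 mid 177.32500000000212
```

Request:
{"fn": "send_rows", "kwargs": {
  "targets": [
    [1, 0.04, -0.01, 0, 0, 0, 0],
    [1, 0.04, -0.01, 0, 0, 0, 0],
    [1, 0.03, -0.01, 0, 0, 0, 0],
    [1, 0, 0, 0.055, 0, 0, 0],
    [1, 0, 0, 0.055, 0, 0, 0],
    [1, 0, 0, 0.055, 0, 0, 0],
    [1, 0, 0, 0.05, 0, 0, 0],
    [1, 0, 0, 0, 0, 0, 0],
    [1, 0, 0, 0, 0, 0, 0],
    [1, 0, 0, 0, 0, 0, 0]
  ]
}}

```text
time_s: 13.15
eef_pos: [443.6, 12.2, 73.8]
ee_rot: [0.002, 0.718, 0.696, 0.001]
force: [0.5, 0.4, 0.2]
grip_width: -0.002
grip_force: 0.0
```

```bash
python3 st.py
```

```text
13.15 [443.6  12.2  73.8] yaw 88.23597186636843 tilt [ 0.004 -0.001 -1.   ] F [0.51 0.41 0.15] polar 113.36651283443673 157.6148064749411 [-0.24  0.3   1.9   0.    0.93 -0.21]
```

Request:
{"fn": "send_rows", "kwargs": {
  "targets": [
    [1, -0.01, -0.001, 0, 0, 0, 0],
    [1, -0.005, 0, 0, 0, 0, 0],
    [1, -0.003, 0, 0, 0, 0, 0],
    [1, -0.002, 0, 0, 0, 0, 0],
    [1, -0.001, 0, 0, 0, 0, 0],
    [1, -0.0007, 0, 0, 0, 0, 0],
    [1, 0, 0, 0, 0, 0, 0],
    [1, 0, 0, 0, 0, 0, 0],
    [1, 0, 0, 0, 0, 0, 0],
    [1, 0, 0, 0, 0, 0, 0]
  ]
}}

```text
time_s: 14.4
eef_pos: [440.7, -9.3, 71.9]
ee_rot: [-0.0, 0.718, 0.696, -0.0]
force: [-0.8, 0.8, -0.6]
grip_width: 0.001
grip_force: 0.4
```

```bash
python3 st.py
```

```text
14.4 [440.7  -9.3  71.9] yaw 88.22392541164304 tilt [-0.  0. -1.] F [-0.79  0.84 -0.56] polar 109.90794727628345 168.58975320264872 [-0.29  0.3   1.91  0.    0.93 -0.26]
```

Request:
{"fn": "send_rows", "kwargs": {
  "targets": [
    [1, 0.02, 0, 0, 0, 0, 0],
    [1, 0, 0, -0.05, 0, 0, 0],
    [1, 0, 0, -0.055, 0, 0, 0],
    [1, 0, 0, -0.055, 0, 0, 0],
    [1, -0.03, 0.01, -0.055, 0, 0, 0],
    [1, -0.04, 0.01, 0, 0, 0, 0],
    [1, -0.04, 0.01, 0, 0, 0, 0],
    [1, 0, 0, 0, 0, 0, 0],
    [1, 0, 0, 0, 0, 0, 0],
    [1, 0, 0, 0, 0, 0, 0]
  ]
}}

```text
time_s: 15.65
eef_pos: [467.7, -98.9, 286.2]
ee_rot: [0.0, 0.718, 0.696, 0.0]
force: [0.2, 1.4, -0.4]
grip_width: -0.001
grip_force: 0.0
```

```bash
python3 prec.py;python3 fin.py r3.png
```

```text
wrist ring 550.3892822265625 -30.4169921875 60.71681594848633
mark [472.4 -31.2] ang -179.40801313734107 r 77.9741179747779 rng 68.53527270318769 96.21758013298096
red px [233.1686747  101.28915663] 83
post(z100) [439.7 -26.8] ang 178.10949525910442 r 110.70527777794287
r 68 75 tab 174.1500000000014 181.75000000000313 mid 177.95000000000226 bar gap(z59.5) 175.70000000000175 179.95000000000272 mid 177.82500000000223
r 75 82 tab 174.6000000000015 181.6500000000031 mid 178.1250000000023 bar gap(z59.5) 176.05000000000183 180.05000000000274 mid 178.05000000000229
r 82 88 tab 175.0500000000016 181.35000000000304 mid 178.20000000000232 bar gap(z59.5) 176.3000000000019 180.00000000000273 mid 178.1500000000023
wrist ring 549.7785034179688 -30.681976318359375 60.59230041503906
mark [472.1 -31.2] ang -179.59154750040102 r 77.6503080004174 rng 67.88901211166115 95.57196451996575
red px [233.20238095 101.23809524] 84
post(z100) [439.8 -26.8] ang 177.95302028280864 r 110.03482667963716
```

View pics/r3.png

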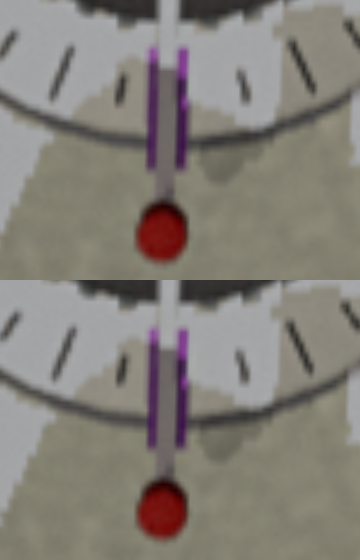

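The bar is centred on the tab to within about 0.1°, with equal purple strips on both sides (cols 150-157 and 179-187). Next is the lamp button on the grey box at about (510,265).

Request:
{"fn": "send_rows", "kwargs": {
  "targets": [
    [1, 0.052, 0.0044, 0, 0, 0, 0],
    [1, 0.052, 0.0044, 0, 0, 0, 0],
    [1, 0.052, 0.0044, 0, 0, 0, 0],
    [1, 0.052, 0.0044, 0, 0, 0, 0],
    [1, 0.052, 0.0044, 0, 0, 0, 0],
    [1, 0.052, 0.0044, 0, 0, 0, 0],
    [1, 0.05, 0.0044, 0.03, 0, 0, 0],
    [1, 0, 0, 0.05, 0, 0, 0],
    [1, 0, 0, 0.04, 0, 0, 0],
    [1, 0, 0, 0, 0, 0, 0]
  ]
}}

```text
time_s: 17.0
eef_pos: [508.2, 261.2, 163.9]
ee_rot: [-0.001, 0.718, 0.696, -0.002]
force: [0.3, -0.4, 1.0]
grip_width: -0.004
grip_force: 0.0
```

```bash
python3 st.py; python3 - <<'E'
from meas import *
c=ctrl.capture("wrist");save(c,"btn.png")
im=c["img"];h=cv2.cvtColor(im,cv2.COLOR_RGB2HSV).astype(int)
m,ce,a=blob((h[...,0]>45)&(h[...,0]<85)&(h[...,1]>120)&(h[...,2]>50))
print(ce,a,at_z(c,ce,39.5))
for d in ctrl.landmark_of("lamp_button_top",c)[:2]: print(d["score"],d["point"],at_z(c,d["point"],40))
E
```

```text
17.0 [508.2 261.2 163.9] yaw 88.26709087578608 tilt [-0.005 -0.001 -1.   ] F [ 0.3  -0.39  0.99] polar 294.9401913088909 97.83483409527769 [ 0.27  0.45  1.41 -0.    1.28  0.3 ]
[263.1416309  173.75107296] 699 [510.27045428 264.21234721  39.5       ]
0.94 [266.0, 175.5] [512.99539542 262.51087218  40.        ]
```

View pics/btn.png

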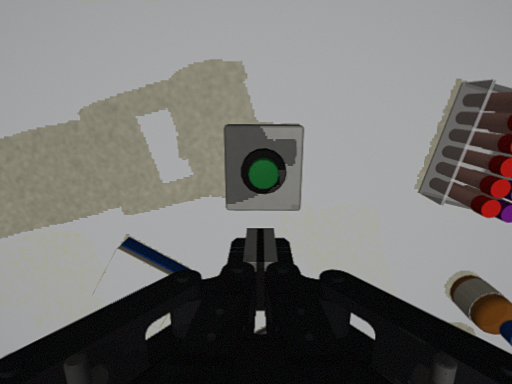

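The wrist view shows the green button at (263,174) in its black collar on the grey box. This is the right one.

Request:
{"fn": "send_rows", "kwargs": {
  "targets": [
    [1, 0.003, 0.002, 0.04, 0, 0, 0],
    [1, 0, 0, 0.04, 0, 0, 0],
    [1, 0, 0, 0.03, 0, 0, 0],
    [1, 0, 0, 0.004, 0, 0, 0],
    [1, 0, 0, 0, 0, 0, 0],
    [1, 0, 0, 0, 0, 0, 0],
    [1, 0, 0, 0, 0, 0, 0],
    [1, 0, 0, 0, 0, 0, 0],
    [1, 0, 0, 0, 0, 0, 0],
    [1, 0, 0, 0, 0, 0, 0]
  ]
}}

```text
time_s: 18.35
eef_pos: [511.9, 264.1, 52.1]
ee_rot: [-0.0, 0.718, 0.696, 0.0]
force: [-0.1, 0.7, -0.2]
grip_width: -0.001
grip_force: 0.0
```

Request:
{"fn": "send_rows", "kwargs": {
  "targets": [
    [1, 0, -0.001, 0.008, 0, 0, 0],
    [1, 0, 0, 0.003, 0, 0, 0],
    [1, 0, 0, 0.002, 0, 0, 0],
    [1, 0, 0, 0.002, 0, 0, 0],
    [1, 0, 0, 0.002, 0, 0, 0],
    [1, 0, 0, 0, 0, 0, 0],
    [1, 0, 0, 0, 0, 0, 0],
    [1, 0, 0, 0, 0, 0, 0],
    [1, 0, 0, 0, 0, 0, 0],
    [1, 0, 0, 0, 0, 0, 0]
  ]
}}

```text
time_s: 19.6
eef_pos: [510.9, 264.1, 35.1]
ee_rot: [0.0, 0.718, 0.696, 0.0]
force: [-0.2, -0.8, -0.1]
grip_width: 0.001
grip_force: 0.0
```

Request:
{"fn": "send_rows", "kwargs": {
  "targets": [
    [1, 0, 0, 0.001, 0, 0, 0],
    [1, 0, 0, 0.001, 0, 0, 0],
    [1, 0, 0, 0, 0, 0, 0],
    [1, 0, 0, 0, 0, 0, 0],
    [1, 0, 0, 0, 0, 0, 0],
    [1, 0, 0, 0, 0, 0, 0],
    [1, 0, 0, 0, 0, 0, 0],
    [1, 0, 0, 0, 0, 0, 0],
    [1, 0, 0, 0, 0, 0, 0],
    [1, 0, 0, 0, 0, 0, 0]
  ]
}}

```text
time_s: 20.85
eef_pos: [510.9, 264.1, 33.1]
ee_rot: [0.0, 0.718, 0.696, 0.0]
force: [-0.4, 0.7, 0.4]
grip_width: 0.002
grip_force: 0.0
```

```bash
python3 st.py; python3 - <<'E'
from h import *
c=ctrl.capture("side");w=ctrl.capture("wrist")
a=cv2.resize(c["img"][205:285,205:305],(500,400),interpolation=cv2.INTER_CUBIC)
b=w["img"][100:300,200:325];b=cv2.resize(b,(250,400))
save({"img":np.hstack([a,b])},"press.png")
E
```

```text
20.85 [510.9 264.1  33.1] yaw 88.22415182463558 tilt [ 0. -0. -1.] F [-0.42  0.73  0.41] polar 297.46469763297426 97.25097387416217 [ 0.27  0.61  1.54 -0.    0.99  0.3 ]
```

View pics/press.png

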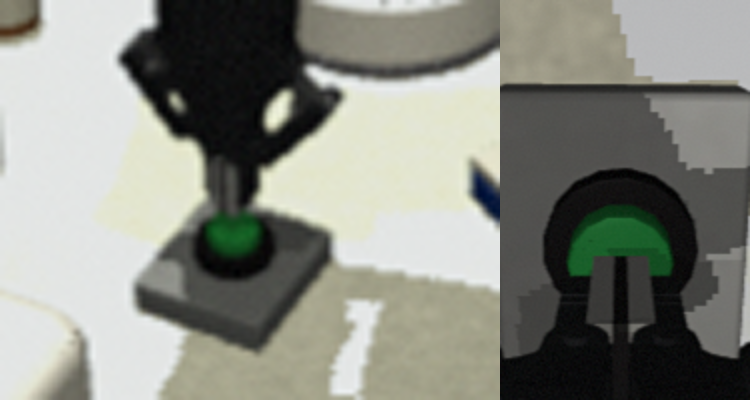

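The fingertips sit centred on the button, but there is no force yet, so I continue down slowly.

Request:
{"fn": "send_rows", "kwargs": {
  "targets": [
    [1, 0, 0, 0.001, 0, 0, 0],
    [1, 0, 0, 0.001, 0, 0, 0],
    [1, 0, 0, 0.001, 0, 0, 0],
    [1, 0, 0, 0, 0, 0, 0],
    [1, 0, 0, 0, 0, 0, 0],
    [1, 0, 0, 0, 0, 0, 0],
    [1, 0, 0, 0, 0, 0, 0],
    [1, 0, 0, 0, 0, 0, 0],
    [1, 0, 0, 0, 0, 0, 0],
    [1, 0, 0, 0, 0, 0, 0]
  ]
}}

```text
time_s: 22.2
eef_pos: [510.9, 264.1, 30.1]
ee_rot: [-0.0, 0.718, 0.696, 0.0]
force: [0.6, -0.5, 0.2]
grip_width: 0.001
grip_force: 0.0
```

```bash
python3 st.py; python3 - <<'E'
from meas import *
c=ctrl.capture("wrist");s=c["img"];p=np.array(ctrl.sense()["eef_pos"])
x=np.array([.031,.9995,0])
for dz in (0,5,10,15):
    for k in (0,5,11): print(dz,k,np.round(proj(c,[p+x*k+[0,0,dz]])[0],1),end=" ")
    print()
h=cv2.cvtColor(s,cv2.COLOR_RGB2HSV).astype(int)
m,ce,a=blob((h[...,0]>45)&(h[...,0]<85)&(h[...,1]>120)&(h[...,2]>50));ys,xs=np.where(m)
print("green",xs.min(),xs.max(),ys.min(),ys.max())
for z in (40,37,34): 
    q=proj(c,[[510.3+15*np.cos(t),264.3+15*np.sin(t),z] for t in np.linspace(0,6.28,80)]);print(z,q.min(0),q.max(0))
d=ctrl.capture("side");img=cv2.resize(d["img"][200:290,190:310],(480,360),interpolation=cv2.INTER_CUBIC)
w=cv2.resize(s[130:310,200:340],(280,360))
save({"img":np.hstack([img,w])},"press2.png")
print("side tcp",proj(d,[p]),"btn top",proj(d,[[510.3,264.3,40]]),ctrl.sense()["tau"])
E
```

```text
22.2 [510.9 264.1  30.1] yaw 88.22427866058155 tilt [ 0.  0. -1.] F [ 0.62 -0.49  0.19] polar 297.497779445709 97.2491135534077 [0.27 0.61 1.54 0.   0.99 0.3 ]
0 0 [260.7 226.2] 0 5 [260.7 218.2] 0 11 [260.8 208.3] 
5 0 [260.8 229.6] 5 5 [260.8 221.4] 5 11 [260.8 211.3] 
10 0 [260.8 233.2] 10 5 [260.8 224.8] 10 11 [260.8 214.4] 
15 0 [260.8 237. ] 15 5 [260.8 228.3] 15 11 [260.8 217.7] 
green 233 286 205 238
40 [232.50327888 207.03800409] [287.02280951 257.43436734]
37 [232.96628355 205.25814541] [286.56751267 254.9101909 ]
34 [233.41397524 203.53867904] [286.12728058 252.46755831]
side tcp [[250.96107019 252.99757562]] btn top [[251.01996607 250.36591143]] [ 1.48161806e-03 -4.98867238e+01 -2.14132977e+01 -3.15238549e-05
  5.88466683e-04  2.41762996e-05]
```

View pics/press2.png

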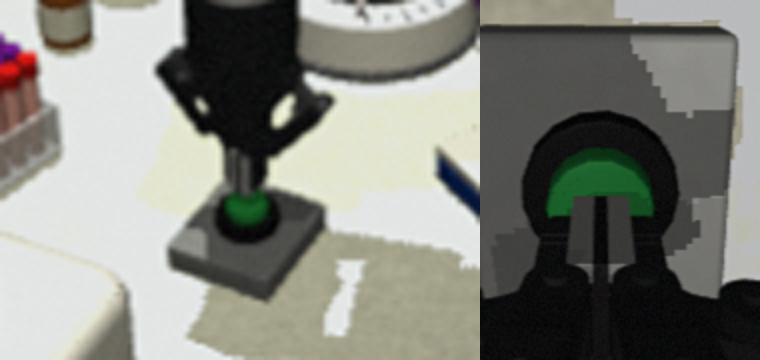

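The tip still shows a gap in the wrist view (it starts at row 228 where the TCP projects lower), with zero force. I continue in small steps.

Request:
{"fn": "send_rows", "kwargs": {
  "targets": [
    [1, 0, 0, 0.001, 0, 0, 0],
    [1, 0, 0, 0.001, 0, 0, 0],
    [1, 0, 0, 0, 0, 0, 0],
    [1, 0, 0, 0, 0, 0, 0],
    [1, 0, 0, 0, 0, 0, 0],
    [1, 0, 0, 0, 0, 0, 0],
    [1, 0, 0, 0, 0, 0, 0],
    [1, 0, 0, 0, 0, 0, 0],
    [1, 0, 0, 0, 0, 0, 0],
    [1, 0, 0, 0, 0, 0, 0]
  ]
}}

```text
time_s: 23.55
eef_pos: [510.8, 264.1, 28.0]
ee_rot: [0.0, 0.718, 0.696, -0.0]
force: [0.6, -0.2, -0.0]
grip_width: 0.0
grip_force: 0.0
```

```bash
cat > g.py <<'E'
from meas import *
c=ctrl.capture("wrist");p=np.array(ctrl.sense()["eef_pos"])
s=c["img"].astype(int)
print(p,np.round(ctrl.sense()["force"],1),-np.array(c["R"]).T@c["t"])
for u in (240,247): print(u,[tuple(s[v,u]) for v in range(198,246,2)])
h=cv2.cvtColor(c["img"],cv2.COLOR_RGB2HSV).astype(int)
m,ce,a=blob((h[...,0]>45)&(h[...,0]<85)&(h[...,1]>120)&(h[...,2]>50));ys,xs=np.where(m);print(xs.min(),xs.max(),ys.min(),ys.max(),a)
E
python3 g.py
```

```text
[510.86300053 264.09114079  28.04989886] [0.3 0.4 0.1] [512.50105717 332.52327658 193.6895396 ]
240 [(np.int64(21), np.int64(20), np.int64(20)), (np.int64(17), np.int64(17), np.int64(18)), (np.int64(20), np.int64(18), np.int64(19)), (np.int64(19), np.int64(19), np.int64(18)), (np.int64(15), np.int64(15), np.int64(17)), (np.int64(20), np.int64(19), np.int64(18)), (np.int64(18), np.int64(15), np.int64(15)), (np.int64(15), np.int64(19), np.int64(13)), (np.int64(8), np.int64(44), np.int64(20)), (np.int64(12), np.int64(54), np.int64(23)), (np.int64(12), np.int64(57), np.int64(20)), (np.int64(24), np.int64(90), np.int64(40)), (np.int64(28), np.int64(99), np.int64(46)), (np.int64(24), np.int64(97), np.int64(43)), (np.int64(24), np.int64(97), np.int64(41)), (np.int64(26), np.int64(97), np.int64(43)), (np.int64(25), np.int64(98), np.int64(43)), (np.int64(24), np.int64(96), np.int64(43)), (np.int64(20), np.int64(94), np.int64(39)), (np.int64(28), np.int64(100), np.int64(44)), (np.int64(7), np.int64(17), np.int64(9)), (np.int64(14), np.int64(15), np.int64(12)), (np.int64(10), np.int64(12), np.i
[... 437 characters left out ...]
, np.int64(28)), (np.int64(32), np.int64(104), np.int64(48)), (np.int64(31), np.int64(101), np.int64(48)), (np.int64(29), np.int64(99), np.int64(45)), (np.int64(32), np.int64(100), np.int64(48)), (np.int64(28), np.int64(98), np.int64(45)), (np.int64(26), np.int64(99), np.int64(44)), (np.int64(55), np.int64(60), np.int64(51)), (np.int64(55), np.int64(59), np.int64(54)), (np.int64(58), np.int64(54), np.int64(55)), (np.int64(59), np.int64(58), np.int64(56)), (np.int64(59), np.int64(56), np.int64(55)), (np.int64(59), np.int64(57), np.int64(57)), (np.int64(58), np.int64(57), np.int64(57)), (np.int64(59), np.int64(59), np.int64(57)), (np.int64(59), np.int64(58), np.int64(55))]
233 286 206 238 1004
```

Request:
{"fn": "send_rows", "kwargs": {
  "targets": [
    [1, 0, 0, 0.001, 0, 0, 0],
    [1, 0, 0, 0.001, 0, 0, 0],
    [1, 0, 0, 0.001, 0, 0, 0],
    [1, 0, 0, 0.001, 0, 0, 0],
    [1, 0, 0, 0, 0, 0, 0],
    [1, 0, 0, 0, 0, 0, 0],
    [1, 0, 0, 0, 0, 0, 0],
    [1, 0, 0, 0, 0, 0, 0],
    [1, 0, 0, 0, 0, 0, 0],
    [1, 0, 0, 0, 0, 0, 0]
  ]
}}

```text
time_s: 24.85
eef_pos: [510.8, 264.1, 24.1]
ee_rot: [0.0, 0.718, 0.696, -0.0]
force: [0.1, -0.0, -0.4]
grip_width: -0.002
grip_force: 0.0
```

```bash
python3 g.py | sed 's/np.int64(\([0-9]*\))/\1/g' | grep -v ^240
```

```text
[510.84938269 264.13341138  24.07874097] [ 0.1 -0.2 -0.5] [512.50147117 332.52361093 189.6951006 ]
247 [(22, 17, 22), (20, 19, 20), (13, 14, 12), (16, 14, 14), (14, 11, 14), (16, 14, 15), (15, 29, 18), (11, 51, 20), (13, 52, 21), (14, 60, 27), (35, 107, 51), (32, 102, 48), (28, 99, 44), (28, 99, 44), (29, 102, 46), (54, 59, 53), (54, 60, 54), (58, 55, 56), (61, 59, 59), (59, 58, 57), (57, 57, 55), (60, 60, 57), (57, 58, 55), (59, 58, 55)]
232 287 208 239 889
```

Still no contact. Both views put the real tips about 15 mm above the reported TCP, so I keep creeping down by force.

Request:
{"fn": "send_rows", "kwargs": {
  "targets": [
    [1, 0, 0, 0.001, 0, 0, 0],
    [1, 0, 0, 0.001, 0, 0, 0],
    [1, 0, 0, 0.001, 0, 0, 0],
    [1, 0, 0, 0, 0, 0, 0],
    [1, 0, 0, 0, 0, 0, 0],
    [1, 0, 0, 0, 0, 0, 0],
    [1, 0, 0, 0, 0, 0, 0],
    [1, 0, 0, 0, 0, 0, 0],
    [1, 0, 0, 0, 0, 0, 0],
    [1, 0, 0, 0, 0, 0, 0]
  ]
}}

```text
time_s: 26.15
eef_pos: [510.8, 264.1, 21.1]
ee_rot: [-0.0, 0.718, 0.696, -0.0]
force: [0.5, 0.0, -0.3]
grip_width: -0.001
grip_force: 0.0
```

Request:
{"fn": "send_rows", "kwargs": {
  "targets": [
    [1, 0, 0, 0.001, 0, 0, 0],
    [1, 0, 0, 0.001, 0, 0, 0],
    [1, 0, 0, 0.001, 0, 0, 0],
    [1, 0, 0, 0, 0, 0, 0],
    [1, 0, 0, 0, 0, 0, 0],
    [1, 0, 0, 0, 0, 0, 0],
    [1, 0, 0, 0, 0, 0, 0],
    [1, 0, 0, 0, 0, 0, 0],
    [1, 0, 0, 0, 0, 0, 0],
    [1, 0, 0, 0, 0, 0, 0]
  ]
}}

```text
time_s: 27.4
eef_pos: [510.9, 264.1, 18.1]
ee_rot: [0.0, 0.718, 0.696, 0.0]
force: [0.8, 0.4, 2.0]
grip_width: -0.005
grip_force: 1.1
```

```bash
python3 g.py | sed 's/np.int64(\([0-9]*\))/\1/g' | grep -v ^240; python3 - <<'E'
from h import *
d=ctrl.capture("side");p=ctrl.sense()["eef_pos"]
print(proj(d,[p,np.array(p)+[0,0,15],[510,264,40]]))
s=d["img"]
for v in range(236,264): print(v,[tuple(int(k) for k in s[v,u]) for u in (248,251,254)])
E
```

```text
[510.89942043 264.1146231   18.07957863] [ 0.  -0.1  2.3] [512.53724238 332.53286375 183.72228202]
247 [(16, 12, 16), (24, 25, 25), (19, 18, 18), (18, 18, 19), (17, 16, 17), (14, 17, 13), (18, 12, 14), (19, 19, 18), (9, 44, 15), (13, 55, 24), (9, 57, 25), (30, 97, 45), (30, 103, 48), (30, 102, 46), (28, 102, 45), (54, 62, 52), (56, 60, 53), (59, 56, 57), (59, 57, 56), (60, 57, 58), (60, 59, 57), (60, 59, 57), (59, 58, 55), (59, 59, 58)]
232 287 212 240 792
[[251.04302344 256.26541227]
 [250.91306037 252.17060781]
 [251.16661939 250.33169474]]
236 [(13, 14, 12), (15, 16, 16), (12, 13, 12)]
237 [(15, 12, 15), (12, 14, 14), (13, 11, 14)]
238 [(12, 11, 14), (13, 11, 15), (14, 15, 17)]
239 [(17, 17, 17), (13, 16, 16), (17, 15, 15)]
240 [(42, 44, 40), (15, 14, 17), (15, 15, 16)]
241 [(72, 72, 67), (23, 23, 23), (16, 16, 18)]
242 [(71, 70, 67), (56, 57, 54), (10, 11, 10)]
243 [(62, 63, 60), (73, 74, 69), (14, 14, 14)]
244 [(68, 68, 64), (73, 74, 70), (4, 5, 9)]
245 [(72, 71, 68), (75, 76, 71), (13, 12, 14)]
246 [(67, 68, 64), (77, 79, 73), (10, 13, 12)]
247 [(61, 63, 59), (78, 77, 74), (16, 15, 17)]
248 [(60, 61, 58), (79, 77, 73), (11, 12, 15)]
249 [(65, 69, 64), (77, 77, 74), (14, 18, 16)]
250 [(65, 76, 64), (78, 76, 75), (15, 37, 19)]
251 [(46, 87, 52), (71, 76, 68), (15, 65, 26)]
252 [(25, 92, 38), (48, 89, 53), (22, 91, 34)]
253 [(21, 85, 35), (24, 98, 37), (21, 93, 37)]
254 [(18, 68, 28), (17, 86, 31), (16, 78, 29)]
255 [(13, 37, 16), (17, 63, 27), (10, 48, 21)]
256 [(17, 18, 17), (15, 33, 17), (14, 22, 15)]
257 [(8, 6, 8), (9, 12, 11), (12, 11, 14)]
258 [(15, 15, 13), (5, 7, 6), (10, 9, 11)]
259 [(8, 9, 5), (8, 8, 7), (7, 6, 7)]
260 [(38, 38, 36), (18, 17, 17), (33, 37, 32)]
261 [(70, 69, 67), (64, 63, 59), (66, 68, 64)]
262 [(81, 80, 77), (77, 77, 72), (79, 81, 76)]
263 [(79, 78, 75), (78, 79, 73), (79, 80, 75)]
```

Contact at last, 2.2 N. Now press through to the stop.

Request:
{"fn": "send_rows", "kwargs": {
  "targets": [
    [1, 0, 0, 0.001, 0, 0, 0],
    [1, 0, 0, 0.001, 0, 0, 0],
    [1, 0, 0, 0.001, 0, 0, 0],
    [1, 0, 0, 0, 0, 0, 0],
    [1, 0, 0, 0, 0, 0, 0],
    [1, 0, 0, 0, 0, 0, 0],
    [1, 0, 0, 0, 0, 0, 0],
    [1, 0, 0, 0, 0, 0, 0],
    [1, 0, 0, 0, 0, 0, 0],
    [1, 0, 0, 0, 0, 0, 0]
  ]
}}

```text
time_s: 28.75
eef_pos: [510.9, 264.1, 15.1]
ee_rot: [0.0, 0.718, 0.696, 0.0]
force: [0.8, 0.6, 3.4]
grip_width: 0.003
grip_force: 1.8
```

Request:
{"fn": "send_rows", "kwargs": {
  "targets": [
    [1, 0, 0, 0.001, 0, 0, 0],
    [1, 0, 0, 0.0005, 0, 0, 0],
    [1, 0, 0, 0, 0, 0, 0],
    [1, 0, 0, 0, 0, 0, 0],
    [1, 0, 0, 0, 0, 0, 0],
    [1, 0, 0, 0, 0, 0, 0],
    [1, 0, 0, 0, 0, 0, 0],
    [1, 0, 0, 0, 0, 0, 0],
    [1, 0, 0, 0, 0, 0, 0],
    [1, 0, 0, 0, 0, 0, 0]
  ]
}}

```text
time_s: 30.0
eef_pos: [511.0, 264.2, 14.3]
ee_rot: [0.0, 0.718, 0.696, 0.0]
force: [-1.4, -1.0, 10.7]
grip_width: 0.001
grip_force: 5.5
```

The button is bottomed: the tool lags its command and force has risen to 10.7 N. Now release and check.

Request:
{"fn": "send_rows", "kwargs": {
  "targets": [
    [1, 0, 0, -0.005, 0, 0, 0],
    [1, 0, 0, -0.015, 0, 0, 0],
    [1, 0, 0, -0.05, 0, 0, 0],
    [1, 0, 0, -0.055, 0, 0, 0],
    [1, 0, 0, -0.055, 0, 0, 0],
    [1, 0, 0, -0.055, 0, 0, 0],
    [1, 0, 0, -0.055, 0, 0, 0],
    [1, -0.05, 0, 0, 0, 0, 0],
    [1, -0.05, 0, 0, 0, 0, 0],
    [1, -0.05, 0, 0, 0, 0, 0]
  ]
}}

```text
time_s: 31.25
eef_pos: [505.4, 112.8, 303.9]
ee_rot: [-0.0, 0.718, 0.696, -0.0]
force: [1.4, -0.1, -0.1]
grip_width: -0.002
grip_force: 0.0
```

Request:
{"fn": "send_rows", "kwargs": {
  "targets": [
    [1, -0.05, -0.008, 0, 0, 0, 0],
    [1, -0.05, -0.008, 0, 0, 0, 0],
    [1, -0.05, -0.008, 0, 0, 0, 0],
    [1, -0.05, -0.008, 0, 0, 0, 0],
    [1, -0.01, 0, 0, 0, 0, 0],
    [1, 0, 0, 0, 0, 0, 0],
    [1, 0, 0, 0, 0, 0, 0],
    [1, 0, 0, 0, 0, 0, 0],
    [1, 0, 0, 0, 0, 0, 0],
    [1, 0, 0, 0, 0, 0, 0]
  ]
}}

```text
time_s: 32.5
eef_pos: [467.7, -94.4, 303.6]
ee_rot: [-0.0, 0.718, 0.696, -0.0]
force: [0.4, -0.7, 0.1]
grip_width: 0.001
grip_force: 0.0
```

```bash
python3 st.py; python3 prec.py
```

```text
32.5 [467.7 -94.4 303.6] yaw 88.24987274020269 tilt [-0.  0. -1.] F [ 0.41 -0.69  0.1 ] polar 102.62211821715171 -141.80987122705997 [-0.45  0.15  1.45  0.    1.54 -0.41]
wrist ring 550.160400390625 -30.64791488647461 60.475379943847656
mark [470.7 -31.6] ang -179.34421883613192 r 79.43578033456767 rng 67.80679048547616 96.73156829280406
red px [234.66666667 105.33333333] 75
post(z100) [439.9 -26.6] ang 177.91209912208961 r 110.3676213585804
r 68 75 tab 173.85000000000133 181.6000000000031 mid 177.7250000000022 bar gap(z59.5) 175.40000000000168 179.65000000000265 mid 177.52500000000217
r 75 82 tab 174.5500000000015 181.45000000000306 mid 178.00000000000227 bar gap(z59.5) 175.5000000000017 179.55000000000263 mid 177.52500000000217
r 82 88 tab 174.80000000000155 181.30000000000302 mid 178.05000000000229 bar gap(z59.5) 175.9000000000018 179.50000000000261 mid 177.7000000000022
```

The lever is still centred on the tab to within about 0.4°, and the robot touches nothing. Handing in.

```bash
python3 -c "
from rig import ctrl
print(ctrl.finish_job())"
```

```text
the job is handed in; nothing more can be done
None
```

I pushed the iris lever to within about 0.4° of the purple tab's centre, then pressed the green lamp button down to its stop and released it (I did not photograph it back up), and handed the job in at about 32.5 s; no verdict came back.

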